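# Close the spice canister with the lid that fits

## Task

Of the three look-alike steel lids on the stall counter only one fits the open red spice canister. Choose it (trying lids on is fine), set it on the canister without dropping it and press it down until it snaps fully home, level on the rim. Leave the canister standing where it is and the other two lids on the counter.

Things in the scene. Friction and masses are not known exactly. Their poses are not given: they have to be found in the camera images.
- canister: Open empty red canister, loose, 0.35-0.7 kg. 86 mm outside, 80 mm inside diameter, 100 mm tall. Origin: centre of underside, z up. Three sprung catches 4.5 mm below the rim stand 4 mm into the mouth (72 mm between). Pressed with 5-12 N the fitting lid's bead passes them and they snap into its groove; unpressed it stops some 10 mm proud. Home: flange on the rim, lid origin 69 mm above this origin.
- lid_a: Round lid lying plug down, 0.16 kg. From its underside up: black tapered plug 0-20 mm, bead (widest) 20-22, groove 22-31, steel flange 31-35, dark wooden cylindrical knob of 28 mm diameter 35-65 mm. Origin: centre of the plug's underside, z up towards the knob. Diameters: flange 112 mm, plug at the underside 88, bead 99, groove 93.
- lid_b: Lid of the same build, heights, knob and origin as lid_a, 0.09-0.16 kg. Diameters: flange 90 mm, plug at the underside 48, bead 77, groove 71.
- lid_c: Lid of the same build, heights, knob and origin as lid_a, 0.09 kg. Diameters: flange 68 mm, plug at the underside 30, bead 55, groove 49.
Things that resemble listed ones, but are neither listed nor needed, are in the scene too. Leave any blue or yellow look-alike of the lid_a alone.

How it is judged:
At the end, for the whole second after the job is handed in: The 90 mm lid is on the canister within 2.5 mm of fully home, centred within 10 mm, level with the rim within 5 degrees, at rest. The canister stands upright (6 degrees), under 60 mm from where it began. The other two lids are on the counter, not on or in the canister (z of lid_b in the frame of canister between 0.064 and 0.0715 m and horizontal distance between lid_b and canister below 0.01 m and angle between the z axis of lid_b and the z axis of canister, either way round below 0.09 rad and linear speed of lid_b below 0.02 m/s and angle between canister's own z axis and vertical below 0.1 rad and height (world z) of canister between -0.01 and 0.01 m and distance of canister from where it was at the start of the episode below 0.06 m and height (world z) of lid_a between -0.01 and 0.075 m and height (world z) of lid_c between -0.01 and 0.075 m and horizontal distance between lid_c and canister above 0.05 m); the robot touches nothing.
It fails at once if the canister is knocked over (tilted more than 25 degrees) (angle between canister's own z axis and vertical above 0.44 rad).
It fails at once if the fitting lid is dropped: let go over the canister with its underside more than 15 mm above the rim (contact force between the fingers and lid_b below 0.05 N and horizontal distance between lid_b and canister below 0.05 m and z of lid_b in the frame of canister above 0.115 m).
It also fails if it takes over 48 s, if anything falls off the work surface, if the arm or the gripper's body presses on something with over 40 N, if the wrist force passes 120 N, or if a joint passes its speed limit or range.

## Robot

A 6-joint arm with a two-finger parallel gripper is mounted at the origin on the work surface. World frame = base frame: x ahead of the robot, y to its left, z up, the work surface at z = 0. Lengths are in m, angles in rad, forces in N, time in s.
With the tool pointing down it reaches from about 0.225 to 0.875 m from the base axis. Payload 3.4 kg.
Tool frame: the origin (TCP) lies between the finger pads; the fingertips stand 11 mm ahead of it and the grasp point (between the pads) lies 8 mm behind it; z points along the fingers, y is the line along which they close (so a half turn about z gives the same grasp; the last joint's range is limited). The gripper opens to 85 mm and grips with 20 to 120 N. Pads are 22 mm wide; open, the fingers measure 114 mm over their backs; the gripper's body (76 mm by 85 mm) begins 54 mm behind the grasp point. The pads swing forward as they close: fully open they stand 13 mm farther back than shut.
Start: joints at [-1.414, 0.276, 1.505, -0, 1.361, -0.121], TCP at [0.158, -0.553, 0.242] pointing down, gripper open.
Joint ranges: [-2.89, 2.89], [-0.75, 2.08], [0.22, 2.7], [-1.18, 4.32], [0.11, 2.71], [-2.7, 2.7]. Speed limits (rad/s): [2.57, 2.57, 3.14, 3.14, 3.14, 3.14].

## Interface

Orientations are given as a unit quaternion [w, x, y, z].
In Python, from rig import manip, imaging gives the robot as it stands. The module is installed in compiled form; this text tells all that it offers.
- The arm moves only by the tool jog_arm, never from a script. Its argument "deltas" is one flat list of numbers, 7 for each row, row after row: the turn, a rotation vector about the world's x, y, z in degrees, then the shift along the world's x, y, z in mm, then the opening, from 0 (shut) to 1 (fully open). In form: [ax, ay, az, tx, ty, tz, gripper, ax, ay, az, tx, ty, tz, gripper, ...]. A call has 1 to 20 rows; each row is the pose to reach, as a shift and turn from the pose commanded when the call began; what a row does not reach only later rows make up. A row lasts 1/10 s, in which the tool goes at most 50 mm and 8.59 degrees, less where a joint would pass 70% of its speed; a pose out of reach is approached as far as the arm can. A call with a gripper value outside its range is refused whole. The fingers move at their own pace and stop on an object; "grip_force" is the grip in N (left out, the last holds). Time passes only in rows, so rows that repeat a pose let the fingers close. It gives the time, the measured TCP pose, the force, the opening and the grip force at its end, in the units of the state.
- manip.get_state(): the state, without advancing time (a new reading comes with each control period).
- imaging.get_image(name): name is "scene" or "top" or "wrist"; returns the picture (400x640x3 uint8, blue, green, red); there is no depth.
- imaging.calibration(name): a dict with "mtx" (3x3 intrinsics, pixels), "cam_to_world" (4x4, takes a point from camera to world coordinates). Camera axes: x right, y down, z forward; pixel columns grow to the right and rows downward; lengths in m; the calibration is good to about 2 mm. The wrist camera is an equidistant fisheye: a pixel r from the principal point sees the ray r / f radians off the axis. A picture is of the moment at which its call begins: read the wrist's pose just before it. calibration takes no time and is no camera call; for the wrist camera it gives the pose at the moment of the call.
- manip.sign_off(): hands the job in; it is judged then, once.
The state is a dict: "clock": time; "qpos": joint angles; "qd": joint speeds; "effort": joint torques, N m; "position": TCP position; "ee_rot": TCP orientation; "contact_force": force on the tool from outside, world axes, zero at the start; "moment": the same for the moment, N m; "width": finger opening in m; "gripper_force": force on a finger pad.
Only numpy, scipy, OpenCV 4.12 (cv2) and the standard library are available. Lean on these libraries where they do the work, as an engineer would, in place of code of your own. Each camera call takes 0.05 s, during which the arm holds its last target. There are 200 camera calls.

## Working session

There is one attempt and no reset: what is moved stays moved. The work goes in short steps, Python scripts to look and compute and a tool call to move; the robot and the scene stay as the last step left them, time stands still between calls to the robot, and variables do not carry over. Pictures are saved under pics/ and viewed, at most 10 in all, crops included, and the job is handed in when it is done.

Besides the shell and the picture viewer there is one more tool, called by a JSON object that holds its "method" and its "body". jog_arm: Moves the arm, as the interface text tells. Its arguments: {"type":"object","properties":{"deltas":{"type":"array"},"grip_force":{"type":"number"}},"required":["deltas"]}

```bash
mkdir -p pics; python3 - <<'E'
from rig import manip, imaging
import cv2,numpy as np
for n in("scene","top"):
    c=imaging.calibration(n);print(n,c["mtx"].tolist(),np.round(c["cam_to_world"],4).tolist())
    cv2.imwrite(f"pics/{n}0.png",imaging.get_image(n))
s=manip.get_state();print(s)
E
```

```text
scene [[411.02544080683896, 0.0, 316.41335092868684], [0.0, 411.02544080683896, 199.04617807895906], [0.0, 0.0, 1.0]] [[0.7545, 0.5418, -0.3704, 0.8136], [0.6563, -0.6213, 0.428, -0.4692], [0.0018, -0.5661, -0.8244, 0.8014], [0.0, 0.0, 0.0, 1.0]]
top [[461.6118874501484, 0.0, 322.5448309032118], [0.0, 461.6118874501484, 200.03118372138547], [0.0, 0.0, 1.0]] [[-0.0242, -0.9863, 0.1633, 0.3259], [-0.9997, 0.0225, -0.0125, -0.0546], [0.0087, -0.1635, -0.9865, 1.0718], [0.0, 0.0, 0.0, 1.0]]
{'clock': 0.1, 'qpos': array([-1.41399266e+00,  2.76540039e-01,  1.50600053e+00, -1.62107318e-05,
        1.36071911e+00, -1.21045431e-01]), 'qd': array([ 0.00073544, -0.00317385, -0.00227241, -0.00125577, -0.00010581,
       -0.00192414]), 'effort': array([ 1.06311782e-03, -4.17699695e+01, -2.46404207e+01, -1.63007417e-04,
        5.81848188e-03, -9.41363169e-06]), 'position': array([ 0.15760809, -0.55250404,  0.24152387]), 'ee_rot': array([-8.33241547e-04,  9.90364916e-01,  1.38479739e-01, -2.28262357e-05]), 'contact_force': array([-0.18342259,  0.76642539, -0.20990607]), 'moment': array([ 0.02039095,  0.01624663, -0.03182   ]), 'gripper_force': 0.0, 'width': 0.08531276896148476}
```

View pics/top0.png

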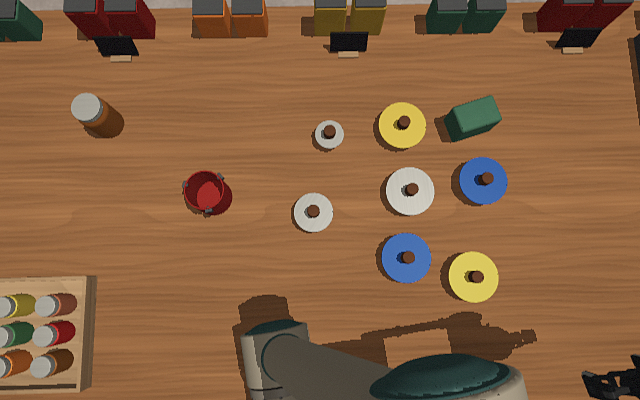

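View pics/scene0.png

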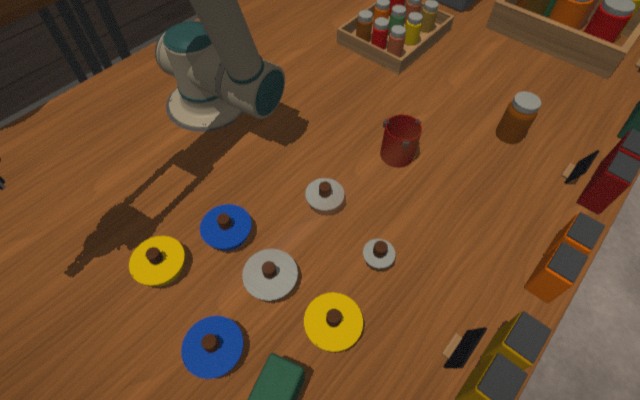

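Top view, three steel lids: small at (329,135), medium at (313,212) and large at (410,191). Yellow and blue lids are look-alikes. The red canister mouth is near (205,190). The 90 mm lid should be the medium one; I'll measure flange diameters to confirm.

```bash
cat > h.py <<'E'
from rig import manip, imaging
import cv2,numpy as np
def plane(cal,uv,z,fish=False):
    K,T=cal["mtx"],cal["cam_to_world"]
    p=(np.atleast_2d(uv).astype(float)-[K[0,2],K[1,2]])/[K[0,0],K[1,1]]
    if fish:
        th=np.linalg.norm(p,axis=1,keepdims=True); p=p/np.maximum(th,1e-9); d=np.c_[p*np.sin(th),np.cos(th)]
    else: d=np.c_[p,np.ones(len(p))]
    d=d@T[:3,:3].T; o=T[:3,3]
    return o+d*((z-o[2])/d[:,2])[:,None]
def circ(P):
    A=np.c_[2*P[:,:2],np.ones(len(P))]; x=np.linalg.lstsq(A,(P[:,:2]**2).sum(1),rcond=None)[0]
    return x[:2],np.sqrt(x[2]+x[:2]@x[:2])
E
python3 - <<'E'
from h import *
for n in("top","scene"):
    im=cv2.imread(f"pics/{n}0.png");cal=imaging.calibration(n);hsv=cv2.cvtColor(im,cv2.COLOR_BGR2HSV)
    w=((hsv[...,1]<40)&(hsv[...,2]>130)).astype(np.uint8)
    k,l,st,ce=cv2.connectedComponentsWithStats(w)
    for i in range(1,k):
        if st[i,4]>300:
            c=max(cv2.findContours((l==i).astype(np.uint8),0,1)[0],key=cv2.contourArea)
            h=cv2.convexHull(c)[:,0]; q,r=circ(plane(cal,h,.034))
            print(n,ce[i].round(),st[i,4],"flange",q.round(4),"dia",(2*r).round(4))
    r=(((hsv[...,0]<8)|(hsv[...,0]>172))&(hsv[...,1]>150)&(hsv[...,2]>50)).astype(np.uint8)
    k,l,st,ce=cv2.connectedComponentsWithStats(r)
    for i in range(1,k):
        if st[i,4]>500: print(n,"red",ce[i].round(),st[i])
im=cv2.imread("pics/top0.png")
a=cv2.resize(im[150:250,160:360],None,fx=4,fy=4,interpolation=2)
cv2.imwrite("pics/crop1.png",a)
E
```

```text
top [44.  4.] 347 flange [1.0262 0.6022] dia 0.1089
top [168.   3.] 346 flange [1.0323 0.2991] dia 0.1312
top [ 85. 106.] 621 flange [0.733  0.4843] dia 0.0668
top [329. 135.] 458 flange [ 0.654  -0.0865] dia 0.0667
top [410. 191.] 1646 flange [ 0.5153 -0.2679] dia 0.1109
top [313. 212.] 1045 flange [ 0.4709 -0.0455] dia 0.0887
top [ 45. 306.] 327 flange [0.2774 0.545 ] dia 0.0433
top [ 42. 336.] 337 flange [0.2139 0.5453] dia 0.0433
top [ 40. 367.] 348 flange [0.1501 0.5453] dia 0.0434
top red [116.  22.] [  65    0   91   40 2207]
top red [577.  15.] [ 536    0   96   32 2119]
top red [208. 192.] [ 184  170   48   45 1557]
scene [527. 100.] 318 flange [0.6863 0.553 ] dia 0.0648
scene [320. 193.] 511 flange [ 0.4687 -0.0471] dia 0.0816
scene [378. 255.] 447 flange [ 0.6553 -0.088 ] dia 0.0644
scene [270. 275.] 1864 flange [ 0.5167 -0.2695] dia 0.1087
scene red [606.  24.] [584   3  49  40 928]
scene red [400. 139.] [ 380  115   42   52 1407]
scene red [605. 183.] [ 577  132   63   82 1616]
```

View pics/crop1.png

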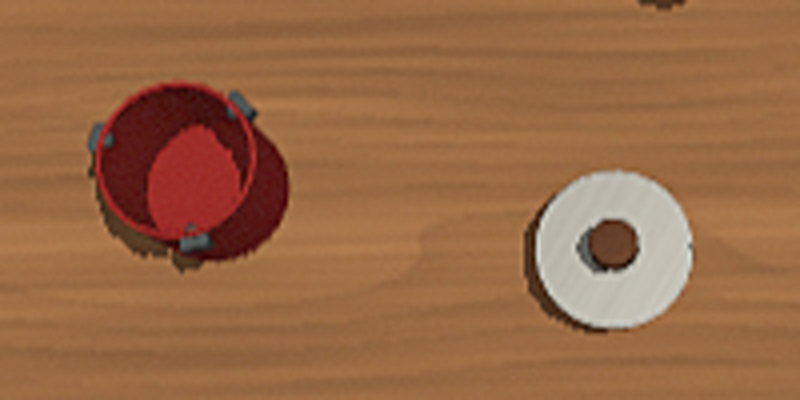

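The crop confirms it: the medium lid at (313,212) measures 89 mm across the flange, against 67 and 111 mm for the other two, so it is lid_b. The canister rim circle is centred at about (204.2,190.7), roughly 40 px wide. I'll move above the lid.

{"method": "jog_arm", "body": {"deltas": [0,0,0,313,506,-70,1,0,0,0,313,506,-70,1,0,0,0,313,506,-70,1,0,0,0,313,506,-70,1,0,0,0,313,506,-70,1,0,0,0,313,506,-70,1,0,0,0,313,506,-70,1,0,0,0,313,506,-70,1,0,0,0,313,506,-70,1,0,0,0,313,506,-70,1,0,0,0,313,506,-70,1,0,0,0,313,506,-70,1,0,0,0,313,506,-70,1,0,0,0,313,506,-70,1,0,0,0,313,506,-70,1,0,0,0,313,506,-70,1,0,0,0,313,506,-70,1,0,0,0,313,506,-70,1], "grip_force": 80}}

```text
clock: 1.9
position: [0.4704, -0.048, 0.1725]
ee_rot: [0.0, 0.991, 0.137, 0.0]
contact_force: [0.1, 0.5, 0.4]
width: 0.0857
gripper_force: 0.0
```

```bash
python3 - <<'E'
from h import *
cal=imaging.calibration("top")
print("can",plane(cal,[204.2,190.7],.1),"diam",np.linalg.norm(plane(cal,[184.25,190.7],.1)-plane(cal,[224.25,190.7],.1)))
s=manip.get_state();cw=imaging.calibration("wrist");im=imaging.get_image("wrist");cv2.imwrite("pics/w1.png",im)
print(s["position"],s["ee_rot"],cw["mtx"][0],cw["cam_to_world"].round(3).tolist())
hsv=cv2.cvtColor(im,cv2.COLOR_BGR2HSV)
w=((hsv[...,1]<40)&(hsv[...,2]>120)).astype(np.uint8)
k,l,st,ce=cv2.connectedComponentsWithStats(w)
for i in range(1,k):
    if st[i,4]>300:
        c=max(cv2.findContours((l==i).astype(np.uint8),0,1)[0],key=cv2.contourArea)
        q,r=circ(plane(cw,cv2.convexHull(c)[:,0],.034,True)); print(ce[i].round(),st[i],q.round(4),2*r)
E
```

```text
can [[0.51266802 0.18536704 0.1       ]] diam 0.08526333022173341
[ 0.47040119 -0.04800552  0.17253986] [1.42512905e-04 9.90511444e-01 1.37430120e-01 1.42828445e-04] [309.70691629   0.         316.16727222] [[0.272, -0.926, -0.261, 0.537], [-0.962, -0.262, -0.074, -0.029], [0.0, 0.272, -0.962, 0.305], [0.0, 0.0, 0.0, 1.0]]
[412.  28.] [ 378    0   70   50 1825] [ 0.6548 -0.0868] 0.06697001383315732
[320. 199.] [ 267  143   97   95 3930] [ 0.4714 -0.0459] 0.08857554398066445
[518. 207.] [ 482  159   77   98 4773] [ 0.5156 -0.2688] 0.11090742526463471
```

View pics/w1.png

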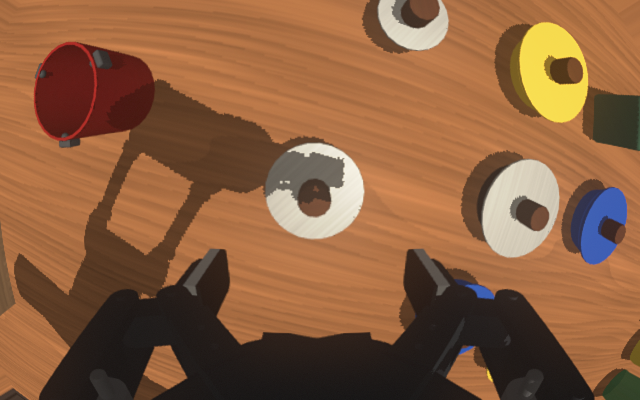

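The wrist view puts lid_b at pixel (315,190), world (0.471,-0.046), 88.6 mm across. Canister at (0.513,0.185). Descending on the knob and closing.

{"method": "jog_arm", "body": {"deltas": [0,0,0,1,1,-40,1,0,0,0,1,1,-80,1,0,0,0,1,1,-100,1,0,0,0,1,1,-110,1,0,0,0,1,1,-120,1,0,0,0,1,1,-120,1,0,0,0,1,1,-120,1,0,0,0,1,1,-120,1]}}

```text
clock: 2.75
position: [0.4726, -0.0462, 0.0533]
ee_rot: [0.0, 0.99, 0.138, 0.001]
contact_force: [0.6, -0.0, 0.3]
width: 0.0852
gripper_force: 0.0
```

{"method": "jog_arm", "body": {"deltas": [0,0,0,0,0,0,0,0,0,0,0,0,0,0,0,0,0,0,0,0,0,0,0,0,0,0,0,0,0,0,0,0,0,0,0,0,0,0,0,0,0,0,0,0,0,0,0,0,0,0,0,0,0,0,0,0,0,0,0,0,0,0,0,0,0,0,0,0,0,0], "grip_force": 80}}

```text
clock: 3.75
position: [0.4718, -0.0459, 0.0528]
ee_rot: [0.0, 0.99, 0.138, 0.0]
contact_force: [-0.8, 1.2, 5.9]
width: 0.0257
gripper_force: 78.4
```

{"method": "jog_arm", "body": {"deltas": [0,0,0,0,0,10,0,0,0,0,0,0,30,0,0,0,0,0,0,60,0,0,0,0,0,0,90,0,0,0,0,0,0,110,0,0,0,0,0,0,120,0,0,0,0,0,0,120,0,0,0,0,0,0,120,0,0,0,0,0,0,120,0], "grip_force": 80}}

```text
clock: 4.65
position: [0.4707, -0.0457, 0.171]
ee_rot: [-0.001, 0.99, 0.138, -0.001]
contact_force: [-0.1, 0.8, -1.6]
width: 0.0257
gripper_force: 78.8
```

```bash
python3 - <<'E'
from h import *
s=manip.get_state();cw=imaging.calibration("wrist");im=imaging.get_image("wrist");sc=imaging.get_image("scene")
b=cv2.resize(sc[60:260,220:480],(520,400),interpolation=2)[:, :400] 
cv2.imwrite("pics/w2.png",np.hstack([cv2.resize(im[:, 20:],(400,258)),cv2.resize(b,(258,258))]))
cv2.imwrite("pics/w2full.png",im)
print(s["position"],s["contact_force"],s["moment"])
# canister rim from the wrist
hsv=cv2.cvtColor(im,cv2.COLOR_BGR2HSV)
r=(((hsv[...,0]<6)|(hsv[...,0]>172))&(hsv[...,1]>140)).astype(np.uint8)
k,l,st,ce=cv2.connectedComponentsWithStats(r)
for i in range(1,k):
    if st[i,4]>300: print(ce[i].round(),st[i])
E
```

```text
[ 0.47068517 -0.04574411  0.17099868] [-0.09160989  0.82686172 -1.58303342] [ 0.00116073 -0.00236406 -0.03192667]
[91. 92.] [  34   41  122  100 9103]
```

View pics/w2.png

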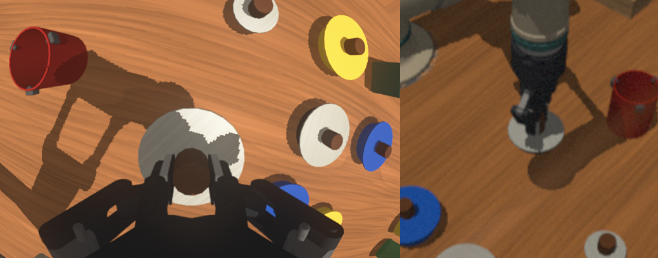

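The lid is held: its flange is seen in the wrist view, level and centred between the pads. I'll move partway and re-measure the canister rim from near.

{"method": "jog_arm", "body": {"deltas": [0,0,0,9,26,10,0,0,0,0,18,52,10,0,0,0,0,27,78,10,0,0,0,0,36,104,10,0,0,0,0,42,121,10,0,0,0,0,42,121,10,0,0,0,0,42,121,10,0,0,0,0,42,121,10,0]}}

```text
clock: 5.55
position: [0.5131, 0.0742, 0.1819]
ee_rot: [0.0, 0.99, 0.138, -0.001]
contact_force: [-0.8, -0.3, -0.9]
width: 0.0258
gripper_force: 78.9
```

```bash
python3 - <<'E'
from h import *
s=manip.get_state();cw=imaging.calibration("wrist");im=imaging.get_image("wrist")
print(s["position"],s["width"])
hsv=cv2.cvtColor(im,cv2.COLOR_BGR2HSV)
red=(((hsv[...,0]<6)|(hsv[...,0]>172))&(hsv[...,1]>140))
for thr in(130,150,170):
    m=(red&(hsv[...,2]>thr)).astype(np.uint8)
    k,l,st,ce=cv2.connectedComponentsWithStats(m,connectivity=8)
    for i in range(1,k):
        if st[i,4]>60:
            q,r=circ(plane(cw,cv2.convexHull(np.argwhere(l==i)[:,::-1].astype(np.int32))[:,0],.1,True)); print(thr,st[i],q.round(4),2*r)
w=((hsv[...,1]<40)&(hsv[...,2]>100)).astype(np.uint8)
k,l,st,ce=cv2.connectedComponentsWithStats(w)
zf=s["position"][2]-.0528+.034
for i in range(1,k):
    if st[i,4]>300:
        q,r=circ(plane(cw,cv2.convexHull(np.argwhere(l==i)[:,::-1].astype(np.int32))[:,0],zf,True)); print("lid",st[i],q.round(4),2*r)
cv2.imwrite("pics/w3.png",im)
E
```

```text
[0.51312039 0.074234   0.18185902] 0.025782320565928912
130 [183 171  22  11 128] [0.5191 0.169 ] 0.016471299752410067
130 [138 198  55  25 178] [0.5105 0.1883] 0.07418786001673759
130 [  0 282  29  32 469] [0.2842 0.4304] 0.08920202169258604
150 [184 171  20  11 113] [0.5176 0.1694] 0.013930191425449523
150 [139 198  53  25 157] [0.5104 0.1879] 0.07395761200789439
150 [  0 290  13  24  68] [0.2569 0.464 ] 0.03774672663701444
170 [184 171  20  11 103] [0.5174 0.1692] 0.013453519105235
170 [139 199  53  24 131] [0.5115 0.1881] 0.07592240965390479
lid [ 480   73   50   65 1560] [ 0.6203 -0.0041] 0.03603942961284283
lid [  235   168   164   113 10200] [0.5145 0.0751] 0.08641174714786985
lid [ 535  222   57   75 2437] [ 0.5452 -0.1023] 0.059761800036606624
lid [ 286  290   61   28 1016] [0.4823 0.0652] 0.03457076283526524
```

View pics/w3.png

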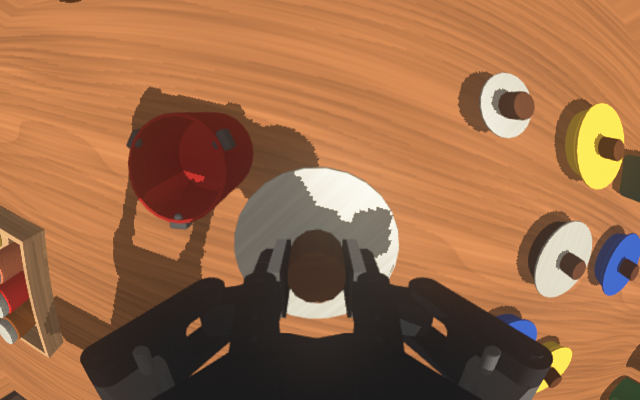

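The canister is in the arm's shadow: rim at about x 128–227, y 113–222. The left half of its red outline is pure rim, so I'll fit that.

```bash
python3 - <<'E'
from h import *
def fit(im,cw,pred,n):
    hsv=cv2.cvtColor(im,cv2.COLOR_BGR2HSV)
    m=(((hsv[...,0]<5)|(hsv[...,0]>172))&(hsv[...,1]>165)).astype(np.uint8)
    k,l,st,ce=cv2.connectedComponentsWithStats(m)
    i=min(range(1,k),key=lambda i:np.hypot(*(ce[i]-pred))+1e4*(st[i,4]<500))
    c=max(cv2.findContours((l==i).astype(np.uint8),0,1)[0],key=cv2.contourArea)
    h=cv2.convexHull(c)[:,0]; print(n,st[i])
    return h
cw=imaging.calibration("wrist"); im=cv2.imread("pics/w3.png")
h=fit(im,cw,(185,165),"w3"); h=h[h[:,0]<185]
P=plane(cw,h,.1,True); q,r=circ(P); print(q,2*r,len(h),(np.hypot(*(P[:,:2]-q).T)-r).round(4))
ct=imaging.calibration("top"); h=fit(cv2.imread("pics/top0.png"),ct,(208,192),"top"); h=h[(h[:,0]+h[:,1])<385]
P=plane(ct,h,.1); q,r=circ(P); print(q,2*r,len(h),(np.hypot(*(P[:,:2]-q).T)-r).round(4))
cs=imaging.calibration("scene"); h=fit(cv2.imread("pics/scene0.png"),cs,(400,139),"sc"); h=h[h[:,1]<135]
P=plane(cs,h,.1); q,r=circ(P); print(q,2*r,len(h),(np.hypot(*(P[:,:2]-q).T)-r).round(4))
E
```

```text
w3 [ 129  113  124  110 9534]
[0.51636677 0.18689207] 0.08488343339034511 24 [-0.0002  0.0003 -0.      0.0001 -0.     -0.0001 -0.      0.0003  0.
  0.0001 -0.0006 -0.0005  0.0002  0.0001  0.0002  0.0001  0.0002  0.0001
  0.      0.      0.     -0.0001 -0.0001 -0.0001]
top [ 184  171   48   44 1514]
[0.51574018 0.18773513] 0.08304758647714265 11 [ 0.0001  0.0002 -0.0002  0.      0.0002  0.0001 -0.     -0.      0.0004
 -0.0001 -0.0006]
sc [382 115  34  37 615]
[0.50949936 0.18749763] 0.06930060565534063 11 [-0.0021 -0.0037  0.0041  0.001  -0.0013 -0.0019 -0.0025 -0.002  -0.0005
  0.002   0.0055]
```

{"method": "jog_arm", "body": {"deltas": [0,0,0,0,28,0,0,0,0,0,1,56,0,0,0,0,0,2,84,0,0,0,0,0,2,104,0,0,0,0,0,2,112,0,0,0,0,0,2,112,0,0,0,0,0,2,112,0,0,0,0,0,2,112,0,0,0,0,0,2,112,-10,0,0,0,0,2,112,-20,0,0,0,0,2,112,-30,0,0,0,0,2,112,-38,0,0,0,0,2,112,-40,0,0,0,0,2,112,-40,0], "grip_force": 100}}

```text
clock: 7.0
position: [0.5154, 0.187, 0.1417]
ee_rot: [0.0, 0.99, 0.138, -0.001]
contact_force: [-0.2, 0.9, -1.1]
width: 0.025
gripper_force: 98.4
```

{"method": "jog_arm", "body": {"deltas": [0,0,0,0,0,-2,0,0,0,0,0,0,-4,0,0,0,0,0,0,-6,0,0,0,0,0,0,-8,0,0,0,0,0,0,-9,0,0,0,0,0,0,-9,0]}}

```text
clock: 7.6
position: [0.5161, 0.1871, 0.1335]
ee_rot: [0.0, 0.99, 0.138, 0.001]
contact_force: [0.6, 0.6, -1.0]
width: 0.025
gripper_force: 98.7
```

{"method": "jog_arm", "body": {"deltas": [0,0,0,0,0,-1,0,0,0,0,0,0,-2,0,0,0,0,0,0,-3,0,0,0,0,0,0,-4,0,0,0,0,0,0,-4,0,0,0,0,0,0,-4,0]}}

```text
clock: 8.2
position: [0.5167, 0.1873, 0.1312]
ee_rot: [-0.0, 0.99, 0.138, 0.002]
contact_force: [-0.3, -0.2, 9.3]
width: 0.0248
gripper_force: 100.1
```

{"method": "jog_arm", "body": {"deltas": [0,0,0,0,0,-1,0,0,0,0,0,0,-2,0,0,0,0,0,0,-3,0,0,0,0,0,0,-3,0,0,0,0,0,0,-3,0]}}

```text
clock: 8.7
position: [0.5159, 0.187, 0.1261]
ee_rot: [0.0, 0.99, 0.138, 0.0]
contact_force: [1.7, 0.5, -0.6]
width: 0.0249
gripper_force: 99.4
```

The bead passed the catches: the force peaked near 9 N and then fell. I'll press on to the rim.

{"method": "jog_arm", "body": {"deltas": [0,0,0,0,0,-1,0,0,0,0,0,0,-2,0,0,0,0,0,0,-3,0,0,0,0,0,0,-4,0,0,0,0,0,0,-5,0,0,0,0,0,0,-5,0,0,0,0,0,0,-5,0]}}

```text
clock: 9.4
position: [0.5159, 0.1871, 0.1219]
ee_rot: [0.0, 0.99, 0.138, 0.0]
contact_force: [0.7, 0.5, 4.9]
width: 0.0251
gripper_force: 99.8
```

{"method": "jog_arm", "body": {"deltas": [0,0,0,0,0,-1,0,0,0,0,0,0,-2,0,0,0,0,0,0,-3,0,0,0,0,0,0,-3,0,0,0,0,0,0,-3,0]}}

```text
clock: 9.9
position: [0.5159, 0.1871, 0.1218]
ee_rot: [0.0, 0.99, 0.139, 0.001]
contact_force: [-3.7, -1.0, 21.0]
width: 0.0252
gripper_force: 101.6
```

Hard stop at TCP z 0.1218, which is exactly the expected home height. Unloading, then opening, then retreating straight up.

{"method": "jog_arm", "body": {"deltas": [0,0,0,0,0,2,0,0,0,0,0,0,4,0,0,0,0,0,0,4,0,0,0,0,0,0,4,1,0,0,0,0,0,4,1,0,0,0,0,0,4,1,0,0,0,0,0,4,1,0,0,0,0,0,4,1,0,0,0,0,0,4,1,0,0,0,0,0,4,1,0,0,0,0,0,20,1,0,0,0,0,0,50,1,0,0,0,0,0,90,1,0,0,0,-40,-60,130,1,0,0,0,-80,-100,150,1,0,0,0,-100,-150,150,1,0,0,0,-100,-150,150,1,0,0,0,-100,-150,150,1]}}

```text
clock: 11.7
position: [0.4135, 0.0338, 0.2697]
ee_rot: [0.001, 0.991, 0.136, 0.0]
contact_force: [0.4, 0.5, 0.5]
width: 0.0856
gripper_force: 0.0
```

```bash
python3 - <<'E'
from h import *
sc=imaging.get_image("scene");tp=imaging.get_image("top")
ct=imaging.calibration("top");hsv=cv2.cvtColor(tp,cv2.COLOR_BGR2HSV)
w=((hsv[...,1]<40)&(hsv[...,2]>130)).astype(np.uint8)
k,l,st,ce=cv2.connectedComponentsWithStats(w)
for i in range(1,k):
    if st[i,4]>300 and 100<ce[i][1]<250:
        for z in(.034,.103):
            q,r=circ(plane(ct,cv2.convexHull(np.argwhere(l==i)[:,::-1].astype(np.int32))[:,0],z)); print(ce[i].round(),z,q.round(4),2*r)
cv2.imwrite("pics/end.png",np.hstack([cv2.resize(sc[90:190,340:460],(400,333),interpolation=2),cv2.resize(tp[140:240,150:270],(400,333),interpolation=2)]))
E
```

```text
[ 85. 106.] 0.034 [0.733  0.4844] 0.06677637459753517
[ 85. 106.] 0.103 [0.7059 0.4485] 0.06233648029971475
[329. 135.] 0.034 [ 0.654  -0.0865] 0.06667022864648411
[329. 135.] 0.103 [ 0.6322 -0.0844] 0.06223739188669616
[410. 191.] 0.034 [ 0.5153 -0.2679] 0.11093412761707128
[410. 191.] 0.103 [ 0.5027 -0.2537] 0.10355822852690473
```

View pics/end.png

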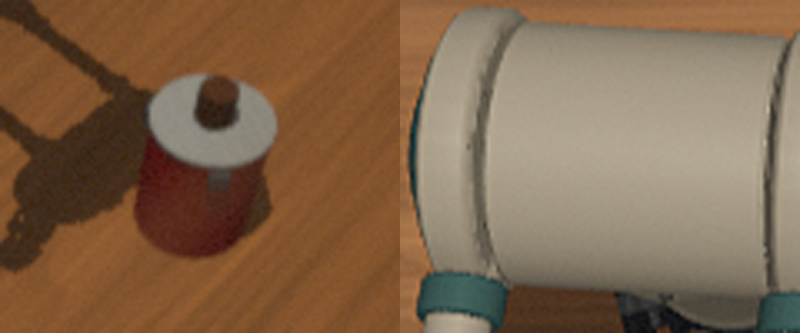

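The scene view shows the lid level and flush on the upright canister, with no gap under the flange. The top view of the canister is hidden by the arm; the other two steel lids haven't moved. The gripper is clear of everything.

```bash
python3 -c "
from rig import manip
print(manip.sign_off())"
```

```text
the job is handed in; nothing more can be done
None
```

The 90 mm lid (lid_b) is snapped fully home and level on the upright canister, the other two lids are still on the counter, and the job is handed in at about 12 s.

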